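# Clamp a cryovial rack on the bench shaker

## Robot

A 6-joint arm with a two-finger parallel gripper is mounted at the origin on the work surface. World frame = base frame: x ahead of the robot, y to its left, z up, the work surface at z = 0. Lengths are in m, angles in degrees, forces in N, time in s.
With the tool pointing down it reaches from about 0.375 to 0.9 m from the base axis. Payload 3.1 kg.
Tool frame: the origin (TCP) lies between the finger pads; the fingertips stand 11 mm ahead of it and the grasp point (between the pads) lies 8 mm behind it; z points along the fingers, y is the line along which they close (so a half turn about z gives the same grasp; the last joint's range is limited). The gripper opens to 87 mm and grips with 3 to 60 N. Pads are 19 mm wide; open, the fingers measure 117 mm over their backs; the gripper's body (75 mm by 190 mm) begins 51 mm behind the grasp point.
Start: joints at [-86.832, 30.224, 82.088, -0, 67.689, -10.227], TCP at [0.145, -0.608, 0.234] pointing down, gripper open.
Joint ranges: [-176.69, 176.69], [-43.24, 126.21], [12.49, 139.97], [-82, 262], [0, 151.66], [-163.58, 163.58]. Speed limits (degrees/s): [159.86, 159.86, 180, 180, 180, 180].

## Interface

Orientations are given as a 3x3 rotation matrix whose columns are the frame's x, y, z axes.
In Python, from rig import bot gives the robot as it stands.
- The arm moves only by the tool apply_moves, never from a script. Its argument "steps" is a list that holds one entry, the list of rows, each a list of 7 numbers: the shift along the tool's x, y, z in cm, then the turn, a rotation vector about the tool's x, y, z in degrees, then the gripper command: -1 is shut, 1 is fully open, values between are in proportion. In form: [[[dx, dy, dz, rx, ry, rz, jaw], ...]]. A call has 1 to 20 rows; each row is the pose to reach, as a shift and turn from the pose commanded when the call began, along the tool's axes at that moment; what a row does not reach only later rows make up. A row lasts 1/8 s, in which the tool goes at most 62.5 mm and 10.7 degrees, less where a joint would pass 70% of its speed; a pose out of reach is approached as far as the arm can. A call with a gripper value outside its range is refused whole. The fingers move at their own pace and stop on an object; the grip force is fixed at half the most. Time passes only in rows, so rows that repeat a pose let the fingers close. It gives the time, the measured TCP pose, the force, the opening and the grip force at its end, in the units of the state.
- bot.read_state(): the state, without advancing time (a new reading comes with each control period).
- bot.capture(name): name is "scene" or "top" or "wrist"; returns the picture (400x640x3 uint8, blue, green, red); there is no depth.
- bot.camera_model(name): a dict with "intrinsics" (3x3 intrinsics, pixels), "k1" (the pictures are not rectified: a ray, as slopes to the right and down, at radius r is drawn at 1 + k1 r^2 times it, then the intrinsics apply), "R" (3x3) and "t" (3): a world point X has camera coordinates R X + t. Camera axes: x right, y down, z forward; pixel columns grow to the right and rows downward; lengths in m; the calibration is good to about 2 mm. A picture is of the moment at which its call begins: read the wrist's pose just before it. camera_model takes no time and is no camera call; for the wrist camera it gives the pose at the moment of the call.
- bot.hand_in(): hands the job in; it is judged then, once.
The state is a dict: "time_s": time; "joint_positions": joint angles; "qvel": joint speeds; "tau": joint torques, N m; "position": TCP position; "tcp_rot": TCP orientation; "force": force on the tool from outside, world axes, zero at the start; "moment": the same for the moment, N m; "opening": opening from 0.0 (shut) to 1.0 (fully open); "grasp_force": force on a finger pad.
Only numpy, scipy, OpenCV 4.12 (cv2) and the standard library are available. Lean on these libraries where they do the work, as an engineer would, in place of code of your own. Each camera call takes 0.05 s, during which the arm holds its last target. There are 200 camera calls.

## Task

Load the white vial rack onto the shaker for mixing: use the rack's end to push the spring jaw back and hold it open, lower the rack flat onto the mat, and let the jaw close so that it clamps the rack against the fixed stop, with the rack's foot under the stop's lip. Keep the rack upright, and leave the timer, the beaker and the two loose vials beside it where they are.

Things in the scene. Friction and masses are not known exactly. Their poses are not given: they have to be found in the camera images.
- rack: White plastic cryovial rack, orange-capped vials fixed in it, about 0.3 kg, on the bench. Its foot is a flange 85.5 mm (own x) by 127.8 mm (own y), 10 mm thick; on it a block 50 mm (x) by 100 mm (y), from 10 to 46 mm high, to be gripped across its 50 mm; caps reach 65 mm. Origin: centre of its underside, z up. Half a turn about z makes no difference: clamp it either way round.
- shaker: Fixed bench shaker, white housing 240 mm (x) by 220 mm (y), a low control panel on its -x side, and an aluminium platform with a black mat on top. Origin: centre below, at bench level; x points away from the control panel, z up.
- nest (a point): Point on the mat, 93 mm above the bench, where the centre of the rack's underside belongs once clamped (at x 20, y -20 mm from the shaker's origin). Axes as the shaker's: the rack's long side lies along y, fixed stop at the -y end, spring jaw at the +y end. The rack is 10 mm too long for the gap until the jaw is pushed back.
- stop_lip (a point): Middle of the upper edge of the fixed stop's lip, 60 mm from the nest toward -y, 17 mm above the mat. The lip (60 mm wide, 14 to 17 mm above the mat) overhangs by 4 mm the stop's upright face, which is at y = -64 mm from the nest. Two side cheeks 94 mm apart, y = -70 to -40 mm, 10 mm high. The flange's end belongs under the lip. Axes as the nest's.
- jaw_face (a point): Middle of the top edge of the spring jaw's flat upright face, 40 mm above the mat; at rest 54 mm from the nest toward +y. The face is 64 mm wide and reaches down to 1 mm above the mat. The edge is square, not bevelled: push the jaw sideways (+y), not from above. Its spring housing, 26 mm high, begins 92 mm from the nest. Axes as the nest's.
- jaw (a joint): Travel of the spring jaw toward the nest's +y, in m: 0 at rest, 0.010 with the rack clamped against the stop, 0.014 when the flange just clears the lip, 0.026 at most. The spring pushes with about 3 N at 0 and 0.25 N more per mm.
- timer: Bystander: grey bench timer, 62 x 70 x 16 mm, near the rack; origin centre of underside.
- vial_standing: Bystander: single cryovial, 14 mm wide, 47 mm high, standing near the rack; origin centre of underside.
- vial_lying: Bystander: single cryovial, 14 mm wide, 47 mm long, lying near the rack along its own x; origin below its middle.
- beaker: Bystander: glass beaker 60 mm wide, 70 mm high, standing beyond the rack's +y end; origin centre of underside.
Things that resemble listed ones, but are neither listed nor needed, are in the scene too. Leave any pink look-alike of the rack alone.

How it is judged:
By the outcome, as a careful person would: the job done as asked, in the order asked, and still so for the second after the job is handed in, with the robot touching nothing.
It also fails if it takes over 45 s, if anything falls off the work surface, if the arm or the gripper's body presses on something with over 40 N, if the wrist force passes 120 N, or if a joint passes its speed limit or range.

## Working session

There is one attempt and no reset: what is moved stays moved. The work goes in short steps, Python scripts to look and compute and a tool call to move; the robot and the scene stay as the last step left them, time stands still between calls to the robot, and variables do not carry over. Pictures are saved under pics/ and viewed, at most 10 in all, crops included, and the job is handed in when it is done.

Besides the shell and the picture viewer there is one more tool, called after "Emit:" as a command line: name --argument value ..., lists and objects as JSON in quotes. apply_moves: Moves the arm, as the interface text tells. Its arguments: {"type":"object","properties":{"steps":{"type":"array","items":{"type":"array","items":{"type":"array","items":{"type":"number"}}}}},"required":["steps"]}

```bash
ls; mkdir -p pics; python3 - <<'E'
from rig import bot
import cv2,numpy as np
s=bot.read_state();print(s['time_s'],s['position'],np.round(s['tcp_rot'],3).tolist(),s['opening'])
for n in("scene","top"):
    im=bot.capture(n);cv2.imwrite(f'pics/{n}0.png',im)
    c=bot.camera_model(n);print(n,c)
E
```

```text
pics
0.0 [ 0.14477034 -0.6072918   0.23256966] [[0.973, 0.232, -0.0], [0.232, -0.973, 0.002], [0.0, -0.002, -1.0]] 0.9995710025147121
scene {'intrinsics': array([[368.65135595,   0.        , 319.42450022],
       [  0.        , 368.65135595, 194.85362857],
       [  0.        ,   0.        ,   1.        ]]), 'k1': 0.026436493456480747, 'R': array([[-0.2086282 ,  0.97799297,  0.00200633],
       [ 0.59726253,  0.12903366, -0.79159824],
       [-0.7744364 , -0.16395141, -0.61103862]]), 't': array([ 0.08279608, -0.24896679,  1.32825221])}
top {'intrinsics': array([[483.50082759,   0.        , 321.11627839],
       [  0.        , 483.50082759, 205.18715577],
       [  0.        ,   0.        ,   1.        ]]), 'k1': -0.14534282267754386, 'R': array([[ 0.02791487, -0.99942267,  0.01936715],
       [-0.99637263, -0.02937734, -0.07986583],
       [ 0.08038868, -0.01706745, -0.99661746]]), 't': array([-0.0089708 ,  0.54793111,  1.4782774 ])}
```

View pics/scene0.png

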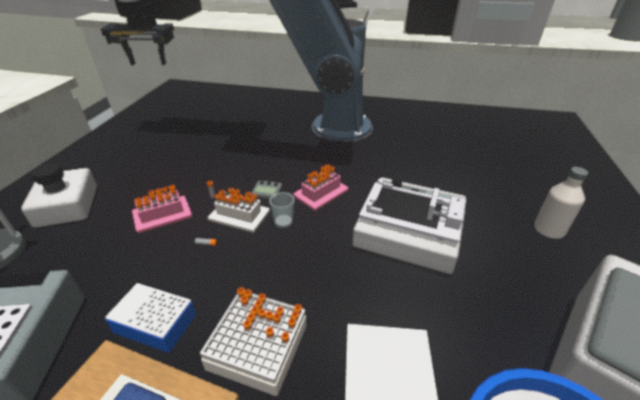

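View pics/top0.png

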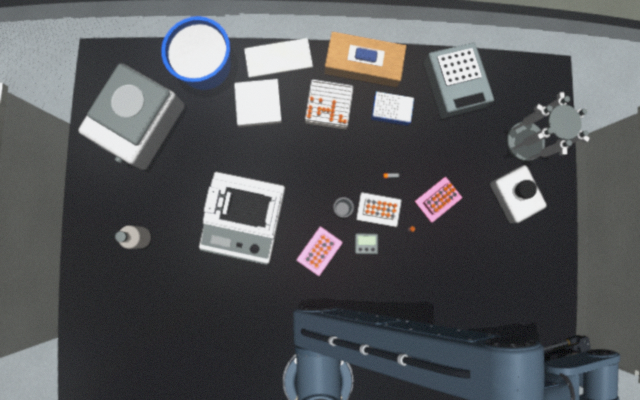

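The top view shows these candidates for the rack:
- the white rack with orange caps at (380,209)
- pink look-alikes at (439,200) and (320,251)
- a large white cryobox at (329,104)
- a blue and white box at (393,107)

I choose (380,209): it is white, the right size, and has the beaker (343,207), timer (367,243) and vials (411,229) and (391,176) around it. The shaker is at (243,217). Its panel faces the robot and its jaw is on the left (+y).

```bash
cat > h.py <<'E'
import numpy as np,cv2
from rig import bot
def ray(c,px):
    K=c['intrinsics'];k=c['k1'];R=np.array(c['R']);t=np.array(c['t'])
    u=cv2.undistortPoints(np.float64(px).reshape(-1,1,2),K,np.float64([k,0,0,0])).reshape(-1,2)
    d=np.c_[u,np.ones(len(u))]@R
    return -R.T@t,d
def cast(c,px,z):
    o,d=ray(c,px);return o+d*((z-o[2])/d[:,2])[:,None]
def proj(c,X):
    R=np.array(c['R']);p=np.atleast_2d(X)@R.T+c['t'];u=p[:,:2]/p[:,2:]
    u=u*(1+c['k1']*(u**2).sum(1,keepdims=True));K=c['intrinsics']
    return u*[K[0,0],K[1,1]]+[K[0,2],K[1,2]]
def rect(mask,c,z):
    cs,_=cv2.findContours(mask,cv2.RETR_EXTERNAL,cv2.CHAIN_APPROX_NONE)
    k=max(cs,key=cv2.contourArea)[:,0,:]
    P=cast(c,k,z)[:,:2]; (cx,cy),(w,h),a=cv2.minAreaRect((P*1000).astype(np.float32))
    return cx,cy,w,h,a
E
python3 - <<'E'
from h import *
im=cv2.imread('pics/top0.png');c=bot.camera_model('top')
def box(x0,y0,x1,y1,lo,hi):
    m=cv2.inRange(im,np.array(lo),np.array(hi));o=np.zeros_like(m);o[y0:y1,x0:x1]=m[y0:y1,x0:x1];return o
m=box(355,188,406,230,(110,110,110),(255,255,255));
# union w/ orange
print('rack',rect(cv2.morphologyEx(m,cv2.MORPH_CLOSE,np.ones((5,5))),c,.01))
m=box(195,165,290,270,(95,95,95),(255,255,255))
print('shaker',rect(cv2.morphologyEx(m,cv2.MORPH_CLOSE,np.ones((5,5))),c,.08))
print(cast(c,[(343,207),(367,243),(411,229),(391,176),(320,251)],0.02).round(3))
a=cv2.resize(im[160:275,190:300],None,fx=3.6,fy=3.6,interpolation=cv2.INTER_CUBIC)
b=cv2.resize(im[165:265,325:425],None,fx=3.8,fy=4.14,interpolation=cv2.INTER_CUBIC)
h=min(a.shape[0],b.shape[0]);cv2.imwrite('pics/crop1.png',np.hstack([a[:h],b[:h]]))
E
```

```text
rack (541.6130981445312, -174.272705078125, 131.53616333007812, 90.1729736328125, 81.61213684082031)
shaker (501.0476379394531, 248.92933654785156, 228.4251708984375, 241.83087158203125, 79.89423370361328)
[[ 0.544 -0.061  0.02 ]
 [ 0.435 -0.139  0.02 ]
 [ 0.482 -0.276  0.02 ]
 [ 0.647 -0.21   0.02 ]
 [ 0.406  0.006  0.02 ]]
```

View pics/crop1.png

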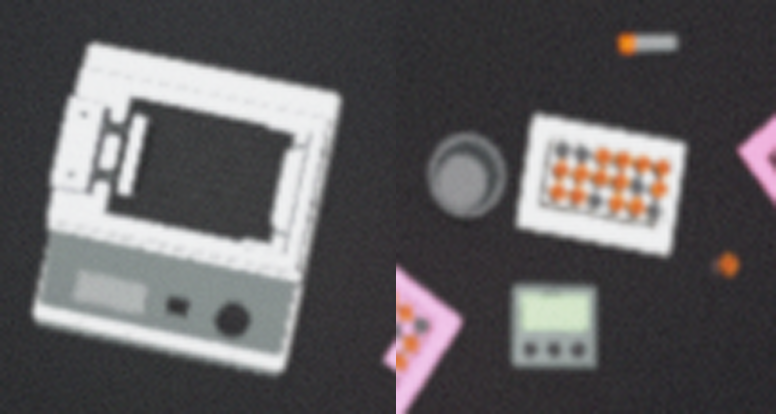

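The crop confirms the white rack, with its long side at about 81.6° in world. The shaker yaw is about -10°.

```bash
cat >> h.py <<'E'
from scipy.spatial.transform import Rotation as Ro
def goal(yaw):
    a=np.radians(yaw);y=np.array([np.cos(a),np.sin(a),0]);z=np.array([0,0,-1.]);return np.c_[np.cross(y,z),y,z]
def row(p,yaw):
    """shift (cm) and turn (deg) from the measured pose; yaw = world direction of the tool's y"""
    s=bot.read_state();R=np.array(s['tcp_rot']);d=R.T@(np.array(p)-s['position'])*100
    r=Ro.from_matrix(R.T@goal(yaw)).as_rotvec(degrees=True);print('row',d.round(2),r.round(2),'t',round(s['time_s'],2))
E
python3 - <<'E'
from h import *
s=bot.read_state();R=np.array(s['tcp_rot']);c=bot.camera_model('wrist');W=np.array(c['R'])
o=-W.T@c['t'];print('cam in tool',(R.T@(o-s['position'])).round(3),'axes in tool (cols)',(R.T@W.T).round(2).tolist(),c['intrinsics'][0,0],c['k1'])
row([.54,-.175,.27],-8.4)
E
```

```text
cam in tool [ 0.08   0.    -0.151] axes in tool (cols) [[-0.0, -0.96, -0.29], [1.0, -0.0, 0.0], [-0.0, -0.29, 0.96]] 275.37014816108484 0.013358988162447363
row [ 48.46 -32.91  -3.65] [ -0.09  -0.08 -68.2 ] t 0.1
```

Emit:
apply_moves --steps '[[[0,0,-3.6,0,0,-10,1],[48.5,-32.9,-3.6,0,0,-68.2,1],[48.5,-32.9,-3.6,0,0,-68.2,1],[48.5,-32.9,-3.6,0,0,-68.2,1],[48.5,-32.9,-3.6,0,0,-68.2,1],[48.5,-32.9,-3.6,0,0,-68.2,1],[48.5,-32.9,-3.6,0,0,-68.2,1],[48.5,-32.9,-3.6,0,0,-68.2,1],[48.5,-32.9,-3.6,0,0,-68.2,1],[48.5,-32.9,-3.6,0,0,-68.2,1],[48.5,-32.9,-3.6,0,0,-68.2,1],[48.5,-32.9,-3.6,0,0,-68.2,1],[48.5,-32.9,-3.6,0,0,-68.2,1],[48.5,-32.9,-3.6,0,0,-68.2,1],[48.5,-32.9,-3.6,0,0,-68.2,1]]]'

```text
time_s: 1.98
position: [0.5398, -0.1765, 0.2696]
tcp_rot: [[0.148, 0.989, -0.0], [0.989, -0.148, -0.0], [-0.0, -0.0, -1.0]]
force: [0.4, -0.2, 0.4]
opening: 1.004
grasp_force: 0.0
```

```bash
python3 - <<'E'
from h import *
c=bot.camera_model('wrist');im=bot.capture('wrist');cv2.imwrite('pics/w1.png',im)
np.savez('w1.npz',**c)
s=bot.read_state();print(s['position'],s['time_s'],s['joint_positions'])
hsv=cv2.cvtColor(im,cv2.COLOR_BGR2HSV)
m=((hsv[...,1]<60)&(hsv[...,2]>130)).astype(np.uint8)*255
m=cv2.morphologyEx(m,cv2.MORPH_CLOSE,np.ones((7,7)))
cs,_=cv2.findContours(m,cv2.RETR_EXTERNAL,cv2.CHAIN_APPROX_NONE)
for k in cs:
    if cv2.contourArea(k)>1500:
        P=cast(c,k[:,0],.01)[:,:2]*1000;print(cv2.contourArea(k),k[:,0].mean(0),cv2.minAreaRect(P.astype(np.float32)))
row([.5416,-.1743,.15],-8.4)
E
```

```text
[ 0.5399194  -0.17638242  0.26961739] 2.025 [-2.93586960e+01  2.34751653e+01  8.79776699e+01 -4.15803509e-03
  6.85492567e+01 -2.08631312e+01]
4528.0 [323.84939759 171.39156627] ((540.1781616210938, -176.26104736328125), (129.80352783203125, 88.05494689941406), 81.45806884765625)
5349.5 [563.47854785 164.5049505 ] ((895.4835205078125, -229.69943237304688), (143.1363067626953, 95.50719451904297), 83.83455657958984)
2107.5 [307.25170068  82.79591837] ((537.4061279296875, -54.332496643066406), (69.17986297607422, 68.78358459472656), 34.82038116455078)
6566.0 [572.52941176  29.4144385 ] ((892.731689453125, -45.510555267333984), (68.0926742553711, 167.28749084472656), 80.96453094482422)
4377.5 [198.98918919  43.31891892] ((403.1106262207031, 9.330558776855469), (84.76409149169922, 131.9497528076172), 56.01165008544922)
row [ 0.23  0.14 11.96] [-0.    0.   -0.09] t 2.02
```

View pics/w1.png

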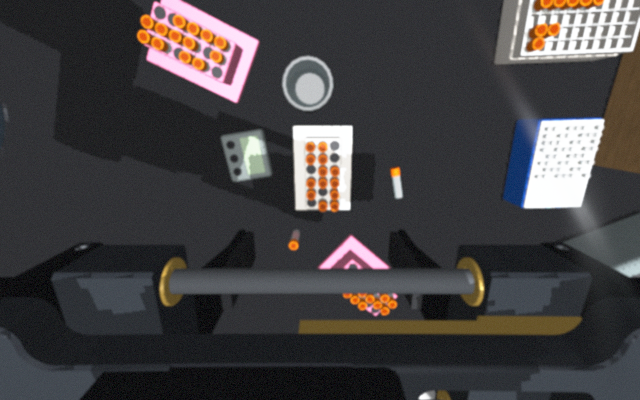

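Wrist view: the rack is centred at about (323,168) and is 130x88 mm, which matches its foot. It sits at (0.540,-0.176), right below the TCP. The lying vial (396,182), standing vial (294,242), timer (245,155) and beaker (307,82) are all clear of the fingers. I'll descend and grip.

Emit:
apply_moves --steps '[[[0,0,6,0,0,0,1],[0,0,12,0,0,0,1],[0,0,17,0,0,0,1],[0,0,20,0,0,0,1],[0,0,22,0,0,0,1],[0,0,23.5,0,0,0,1],[0,0,24.2,0,0,0,1],[0,0,24.2,0,0,0,1],[0,0,24.2,0,0,0,-1],[0,0,24.2,0,0,0,-1],[0,0,24.2,0,0,0,-1],[0,0,24.2,0,0,0,-1],[0,0,24.2,0,0,0,-1],[0,0,24.2,0,0,0,-1]]]'

```text
time_s: 3.78
position: [0.5407, -0.1756, 0.0277]
tcp_rot: [[0.146, 0.989, 0.001], [0.989, -0.146, -0.0], [-0.0, 0.001, -1.0]]
force: [0.9, 0.5, 1.6]
opening: 0.573
grasp_force: 30.0
```

```bash
python3 - <<'E'
from h import *
row([.492,.088,.32],-10.1)
E
```

```text
row [ 25.36  -8.65 -29.24] [0.04 0.01 1.69] t 3.77
```

Emit:
apply_moves --steps '[[[0,0,-2,0,0,0,-1],[0,0,-6,0,0,0,-1],[0,0,-11,0,0,0,-1],[0,0,-16,0,0,0,-1],[0,0,-21,0,0,0,-1],[3,-1,-26,0,0,0.5,-1],[8,-3,-29.2,0,0,1,-1],[13,-5,-29.2,0,0,1.7,-1],[18,-7,-29.2,0,0,1.7,-1],[22,-8,-29.2,0,0,1.7,-1],[25.4,-8.6,-29.2,0,0,1.7,-1],[25.4,-8.6,-29.2,0,0,1.7,-1],[25.4,-8.6,-29.2,0,0,1.7,-1]]]'

```text
time_s: 5.4
position: [0.4919, 0.0879, 0.3189]
tcp_rot: [[0.175, 0.985, -0.002], [0.985, -0.175, -0.001], [-0.001, -0.002, -1.0]]
force: [0.8, -0.6, -3.6]
opening: 0.573
grasp_force: 30.0
```

```bash
python3 - <<'E'
from h import *
c=bot.camera_model('wrist');s=bot.read_state();im=bot.capture('wrist');cv2.imwrite('pics/w2.png',im)
np.savez('w2.npz',p=s['position'],rot=s['tcp_rot'],**c);print(s['position'],s['force'],s['grasp_force'])
E
```

```text
[0.49189857 0.08792789 0.31890623] [ 0.79203263 -0.62188329 -3.59524174] 29.9997015343979
```

View pics/w2.png

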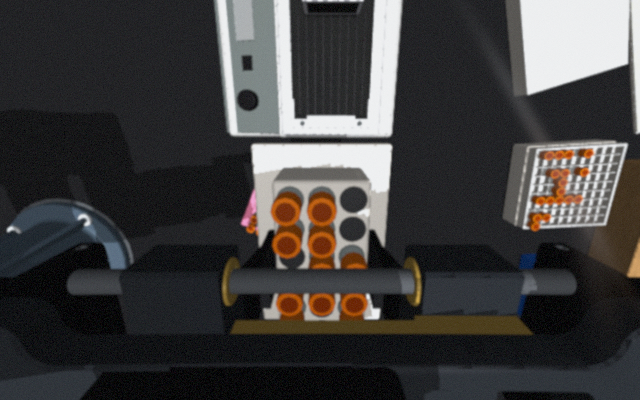

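The wrist view shows the rack held straight, with its flange front edge at row 144, columns 252–390. The shaker's stop is near (330,123) and the jaw is at (333,5). I'll zoom in for edges.

```bash
python3 - <<'E'
from h import *
im=cv2.imread('pics/w2.png')
cv2.imwrite('pics/crop2.png',cv2.resize(im[0:150,215:415],None,fx=4,fy=4,interpolation=cv2.INTER_CUBIC))
E
```

```text
(no output)
```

View pics/crop2.png

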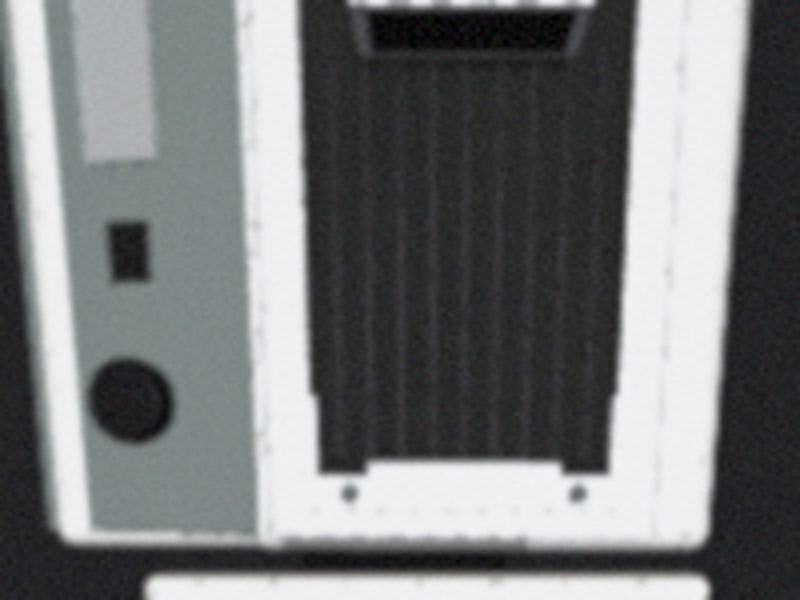

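Crop points: the lip edge runs from (368,461) to (562,461), the jaw's top edge from (350,7) to (596,7), and the inner cheeks are at columns 320 and 608.

```bash
python3 - <<'E'
from h import *
d=np.load('w2.npz');c={k:d[k] for k in('intrinsics','R','t')};c['k1']=float(d['k1'])
f=lambda q:(np.array(q)+.5)/4-.5+[215,0]
L=cast(c,f([(368,461),(562,461)]),.110)[:,:2]*1000
J=cast(c,f([(350,7),(596,7)]),.133)[:,:2]*1000
C=cast(c,f([(320,435),(608,435)]),.103)[:,:2]*1000
for n,q in(('lip',L),('jaw',J),('cheek',C)):
    v=q[1]-q[0];print(n,q.mean(0).round(1),np.linalg.norm(v).round(1),np.degrees(np.arctan2(v[1],v[0])).round(2))
v=J.mean(0)-L.mean(0);print('lip-jaw',np.linalg.norm(v),'dir',np.degrees(np.arctan2(v[1],v[0])))
F=cast(c,[(252,144),(390.5,144)],d['p'][2]-.017)
T=(F-d['p'])@d['rot']*1000;print('flange in tool',T.round(1))
a=np.arctan2(v[1],v[0]);y=np.array([np.cos(a),np.sin(a)])
print('nest from lip',L.mean(0)+60*y,'from jaw',J.mean(0)-54*y)
# top view
t=bot.camera_model('top');g=lambda q:(np.array(q)+.5)/3.6-.5+[190,160]
print('top lip edge',cast(t,g([(293,145),(272,210)]),.110).mean(0)*1000,'top jaw',cast(t,g([(147,117),(131,194)]),.133).mean(0)*1000)
E
```

```text
lip [516.2 163.9] 60.6 -10.14
jaw [536.2 275. ] 64.2 -10.18
cheek [517.4 171.6] 91.1 -10.14
lip-jaw 112.8798710997448 dir 79.80379147656528
flange in tool [[ 63.1 -42.7  17. ]
 [ 63.   40.6  16.9]]
nest from lip [526.82226163 222.95689428] from jaw [526.62397685 221.85445521]
top lip edge [525.3499549  162.55573625 110.        ] top jaw [537.9753757  276.11771858 133.        ]
```

```bash
cat >> h.py <<'E'
A=np.radians(79.82);YH=np.array([np.cos(A),np.sin(A),0]);XH=np.array([YH[1],-YH[0],0]);N=np.array([.5267,.2225,0])
def at(s,h):  # rack s mm along +y of nest, underside h mm above mat
    row(N+YH*(s+.9)/1000+XH*.0005+[0,0,.1207+h/1000],-10.18)
E
python3 - <<'E'
from h import *
at(-16,100);at(-16,22)
E
```

```text
row [12.39  1.09  9.82] [-0.07  0.05  0.05] t 5.45
row [12.4   1.1  17.62] [-0.07  0.05  0.05] t 5.45
```

Emit:
apply_moves --steps '[[[5,0.5,3,0,0,0,-1],[9.5,0.9,7,0,0,0,-1],[12.4,1.1,10,0,0,0,-1],[12.4,1.1,13,0,0,0,-1],[12.4,1.1,15.5,0,0,0,-1],[12.4,1.1,16.8,0,0,0,-1],[12.4,1.1,17.4,0,0,0,-1],[12.4,1.1,17.4,0,0,0,-1],[12.4,1.1,17.4,0,0,0,-1]]]'

```text
time_s: 6.58
position: [0.5258, 0.2084, 0.1465]
tcp_rot: [[0.176, 0.984, 0.002], [0.984, -0.176, 0.0], [0.001, 0.002, -1.0]]
force: [-0.5, 0.7, -2.8]
opening: 0.572
grasp_force: 30.0
```

```bash
python3 - <<'E'
from h import *
s=bot.read_state();print(s['position'],s['force'],s['moment'])
at(-16,22);at(-10,22);at(8,22)
im=bot.capture('wrist');cv2.imwrite('pics/w3.png',cv2.resize(im[40:240,190:450],None,fx=3,fy=3,interpolation=cv2.INTER_CUBIC))
E
```

```text
[0.52583819 0.20838318 0.14652397] [-0.4857253   0.67136532 -2.81707438] [-0.0307672  -0.09514502  0.01557232]
row [-0.11 -0.12  0.38] [ 0.11 -0.04  0.06] t 6.58
row [ 0.49 -0.11  0.38] [ 0.11 -0.04  0.06] t 6.58
row [ 2.29 -0.11  0.38] [ 0.11 -0.04  0.06] t 6.58
```

View pics/w3.png

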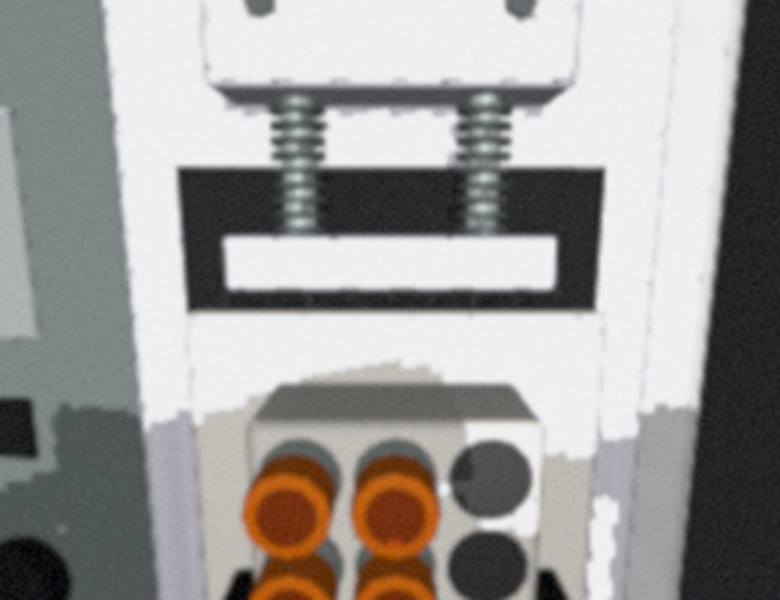

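Wrist crop: the rack's flange (columns 188–600) sits just short of the jaw (223–556, lower edge at row 290) and is aligned to about 1 mm. Now I push.

Emit:
apply_moves --steps '[[[-0.1,-0.1,0.3,0,0,0,-1],[0.1,-0.1,0.3,0,0,0,-1],[0.4,-0.1,0.3,0,0,0,-1],[0.7,-0.1,0.3,0,0,0,-1],[1.0,-0.1,0.3,0,0,0,-1],[1.3,-0.1,0.3,0,0,0,-1],[1.6,-0.1,0.3,0,0,0,-1],[1.9,-0.1,0.3,0,0,0,-1],[2.2,-0.1,0.3,0,0,0,-1],[2.4,-0.1,0.3,0,0,0,-1],[2.4,-0.1,0.3,0,0,0,-1]]]'

```text
time_s: 8.0
position: [0.5281, 0.2312, 0.1427]
tcp_rot: [[0.175, 0.985, -0.001], [0.985, -0.175, -0.002], [-0.002, -0.0, -1.0]]
force: [-1.0, -6.9, 0.2]
opening: 0.571
grasp_force: 30.0
```

```bash
python3 - <<'E'
from h import *
s=bot.read_state();f=np.array(s['force']);print(s['position'],f,'along y',f@YH,s['moment'])
at(8,22);at(8,0)
im=bot.capture('wrist');cv2.imwrite('pics/w4.png',cv2.resize(im[40:240,190:450],None,fx=3,fy=3,interpolation=cv2.INTER_CUBIC))
E
```

```text
[0.52810202 0.23116121 0.14268501] [-0.95881333 -6.85994211  0.18516386] along y -6.9214103266638665 [-1.17972307  0.01482023 -0.10306403]
row [ 0.01  0.07 -0.  ] [-0.02  0.14  0.11] t 8.0
row [0.02 0.07 2.2 ] [-0.02  0.14  0.11] t 8.0
```

View pics/w4.png

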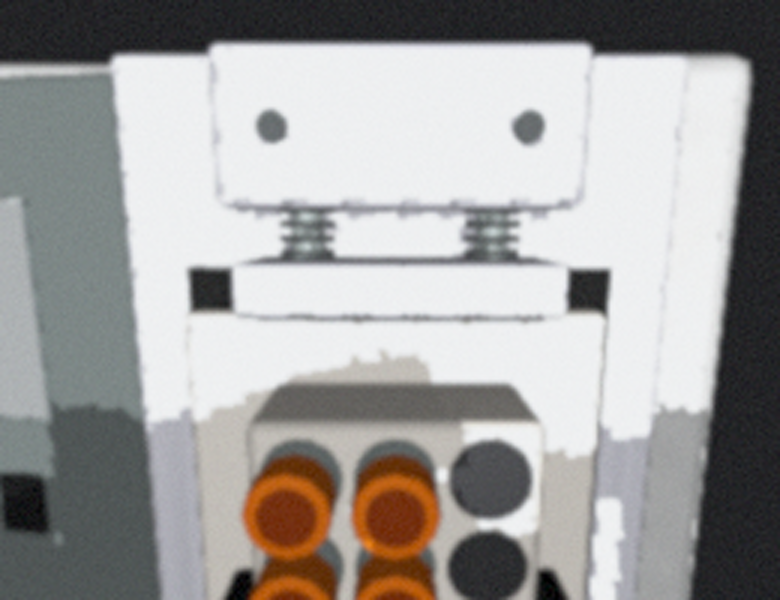

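The jaw has moved back with about 7 N (roughly 17 mm), and the rack is still straight in the grip. I'll add 2 mm of travel and lower.

Emit:
apply_moves --steps '[[[0.2,0.05,0,0,0,0,-1],[0.2,0.05,0.4,0,0,0,-1],[0.2,0.05,0.8,0,0,0,-1],[0.2,0.05,1.2,0,0,0,-1],[0.2,0.05,1.6,0,0,0,-1],[0.2,0.05,1.8,0,0,0,-1],[0.2,0.05,2.0,0,0,0,-1],[0.2,0.05,2.0,0,0,0,-1],[0.2,0.05,2.0,0,0,0,-1]]]'

```text
time_s: 9.18
position: [0.5284, 0.2327, 0.1223]
tcp_rot: [[0.175, 0.985, -0.002], [0.985, -0.175, -0.003], [-0.003, -0.002, -1.0]]
force: [-1.1, -7.4, -0.4]
opening: 0.574
grasp_force: 30.0
```

```bash
python3 - <<'E'
from h import *
s=bot.read_state();f=np.array(s['force']);print(s['position'],f,'along y',f@YH,s['moment'])
at(8,0);at(0,0)
E
```

```text
[0.52839825 0.23272395 0.12234513] [-1.09600627 -7.35044396 -0.3715477 ] along y -7.4284380262552165 [-1.34107793  0.08102617 -0.08665231]
row [-0.15  0.06  0.16] [-0.09  0.18  0.11] t 9.18
row [-0.95  0.06  0.17] [-0.09  0.18  0.11] t 9.18
```

Emit:
apply_moves --steps '[[[0,0.05,0.08,0,0,0,-1],[0,0.05,0.14,0,0,0,-1],[0,0.05,0.14,0,0,0,-1],[0,0.05,0.14,0,0,0,-1]]]'

```text
time_s: 9.68
position: [0.5286, 0.2327, 0.121]
tcp_rot: [[0.175, 0.985, -0.003], [0.985, -0.175, -0.003], [-0.003, -0.002, -1.0]]
force: [-0.8, -7.5, 0.3]
opening: 0.576
grasp_force: 30.0
```

```bash
python3 - <<'E'
from h import *
s=bot.read_state();f=np.array(s['force']);print(s['position'],f,'along y',f@YH,s['moment'])
at(0,0)
E
```

```text
[0.52857704 0.23266569 0.12100207] [-0.78074424 -7.52307169  0.31929261] along y -7.542628359721418 [-1.25638536  0.17582255 -0.08767306]
row [-0.94  0.04  0.03] [-0.13  0.18  0.11] t 9.68
```

Emit:
apply_moves --steps '[[[0,0,0.05,0,0,0,-1],[0,0,0.1,0,0,0,-1],[0,0,0.1,0,0,0,-1]]]'

```text
time_s: 10.05
position: [0.5286, 0.2326, 0.1208]
tcp_rot: [[0.175, 0.985, -0.002], [0.985, -0.175, -0.003], [-0.003, -0.002, -1.0]]
force: [-3.5, -8.5, 4.1]
opening: 0.573
grasp_force: 30.0
```

Contact comes at the mat height (Fz is up to 4 N). I'll ease up slightly and slide back under the lip.

Emit:
apply_moves --steps '[[[0,0,-0.05,0,0,0,-1],[-0.2,0,-0.05,0,0,0,-1],[-0.4,0.02,-0.05,0,0,0,-1],[-0.6,0.03,-0.05,0,0,0,-1],[-0.75,0.04,-0.05,0,0,0,-1],[-0.85,0.04,-0.05,0,0,0,-1],[-0.85,0.04,-0.05,0,0,0,-1]]]'

```text
time_s: 10.92
position: [0.5278, 0.2258, 0.1208]
tcp_rot: [[0.175, 0.985, -0.001], [0.985, -0.175, 0.0], [-0.0, -0.001, -1.0]]
force: [-4.6, -1.4, 3.8]
opening: 0.574
grasp_force: 30.0
```

```bash
python3 - <<'E'
from h import *
s=bot.read_state();f=np.array(s['force']);print(s['position'],f,'along y',f@YH,s['moment'])
at(0,0)
E
```

```text
[0.52775123 0.22576806 0.12080748] [-4.60848215 -1.40420673  3.75387548] along y -2.1966093847260466 [-0.40350832  0.60952202  0.24017751]
row [-0.25  0.    0.01] [-0.08  0.01  0.1 ] t 10.93
```

Emit:
apply_moves --steps '[[[0,-0.05,-0.06,0,0,0,-1],[-0.05,-0.06,-0.08,0,0,0,-1],[-0.1,-0.06,-0.08,0,0,0,-1],[-0.15,-0.06,-0.08,0,0,0,-1],[-0.15,-0.06,-0.08,0,0,0,-1]]]'

```text
time_s: 11.55
position: [0.5273, 0.2235, 0.1209]
tcp_rot: [[0.176, 0.984, -0.001], [0.984, -0.176, -0.001], [-0.001, -0.001, -1.0]]
force: [-3.0, -4.9, -1.0]
opening: 0.571
grasp_force: 30.0
```

```bash
python3 - <<'E'
from h import *
s=bot.read_state();f=np.array(s['force']);print(s['position'],f,'along y',f@YH,'x',f@XH,s['moment'])
at(0,0)
im=bot.capture('wrist');cv2.imwrite('pics/w5.png',cv2.resize(im[40:240,190:450],None,fx=3,fy=3,interpolation=cv2.INTER_CUBIC))
E
```

```text
[0.52727739 0.22354989 0.12085992] [-3.02564656 -4.94555495 -0.98127885] along y -5.402455215495467 x -2.1039316791588485 [-0.71721845  0.33074224  0.06290706]
row [-0.02  0.01  0.02] [-0.06  0.08  0.07] t 11.55
```

View pics/w5.png

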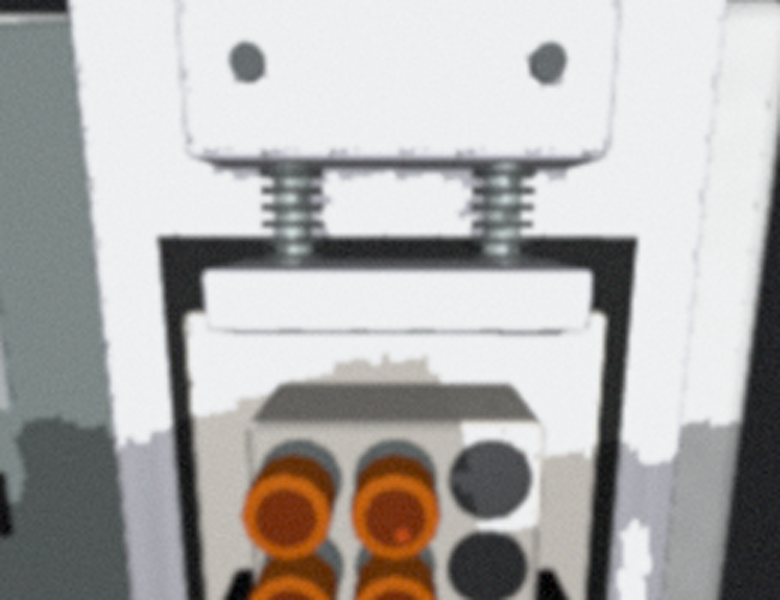

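The jaw is in contact with the flange and at about the clamped travel. The view shows the flange centred and lying flat. I'll nudge another 1.5 mm to feel the stop.

Emit:
apply_moves --steps '[[[-0.05,0,0,0,0,0,-1],[-0.1,0,0,0,0,0,-1],[-0.15,0,0,0,0,0,-1],[-0.15,0,0,0,0,0,-1]]]'

```text
time_s: 12.1
position: [0.5272, 0.2231, 0.1209]
tcp_rot: [[0.176, 0.984, -0.001], [0.984, -0.176, 0.001], [0.001, -0.001, -1.0]]
force: [-1.6, -0.4, -6.0]
opening: 0.576
grasp_force: 30.0
```

The stop is carrying the load now. I'll open and retreat straight up.

Emit:
apply_moves --steps '[[[0,0,0.05,0,0,0,-1],[0.05,0,0.05,0,0,0,-1],[0.05,0,0.05,0,0,0,0.5],[0.05,0,0.05,0,0,0,0.8],[0.05,0,0.05,0,0,0,0.8],[0.05,0,0,0,0,0,0.8],[0.05,0,0,0,0,0,0.8],[0.05,0,-2,0,0,0,0.8],[0,0,-6,0,0,0,0.8],[0,0,-11,0,0,0,0.8],[-7,0,-16,0,0,0,0.8],[-12,0,-20,0,0,0,0.8],[-12,0,-20,0,0,0,0.8],[-12,0,-20,0,0,0,0.8],[-12,0,-20,0,0,0,0.8]]]'

```text
time_s: 13.98
position: [0.5059, 0.1052, 0.3206]
tcp_rot: [[0.175, 0.985, -0.001], [0.985, -0.175, 0.001], [0.0, -0.002, -1.0]]
force: [-0.5, 0.0, 0.1]
opening: 0.898
grasp_force: 0.0
```

```bash
python3 - <<'E'
from h import *
im=bot.capture('wrist');a=cv2.resize(im[0:260,215:415],None,fx=2.3,fy=2.3,interpolation=cv2.INTER_CUBIC)
im=bot.capture('scene');b=cv2.resize(im[165:285,345:480],None,fx=2.4,fy=2.4,interpolation=cv2.INTER_CUBIC)
c=cv2.resize(im[165:285,195:335],None,fx=2.3,fy=2.4,interpolation=cv2.INTER_CUBIC)
o=np.zeros((598,800,3),np.uint8);o[:a.shape[0],:460]=a[:598];o[:288,465:465+b.shape[1]]=b;o[300:588,465:465+c.shape[1]]=c;cv2.imwrite('pics/fin.png',o)
E
```

```text
(no output)
```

View pics/fin.png

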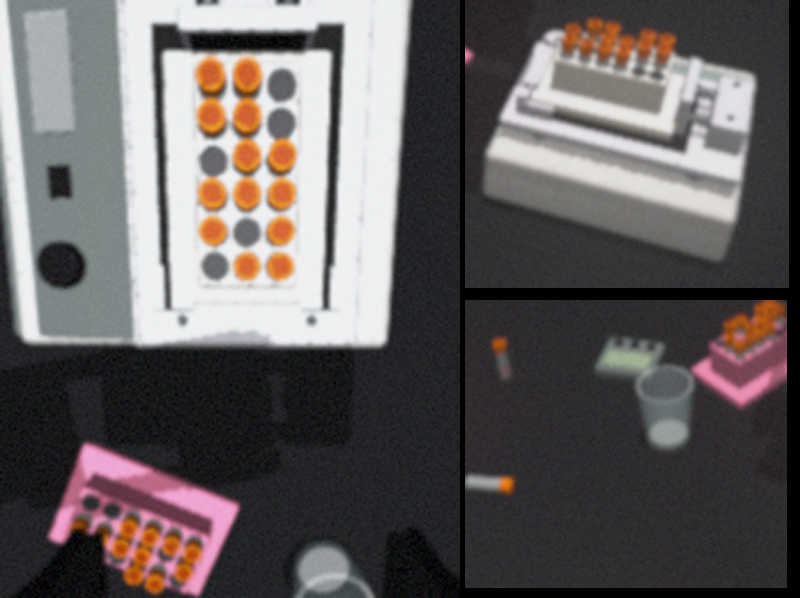

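The final view shows the rack flat between the stop and the jaw, with the bystanders in place. One numeric check of the clamp follows.

```bash
python3 - <<'E'
from h import *
c=bot.camera_model('wrist');f=lambda q:(np.array(q)+.5)/2.3-.5+[215,0]
for n,q,z in(('flange +y end',[(165,51),(328,51)],.103),('jaw top edge',[(180,29),(315,29)],.133),('cap field',[(247,170)],.158)):
    P=cast(c,f(q),z)-N;print(n,(P@YH*1000).round(1),(P@XH*1000).round(1))
E
```

```text
flange +y end [63.5 63.5] [-42.4  40. ]
jaw top edge [63.9 64. ] [-31.8  30.4]
cap field [1.6] [-0.8]
```

The flange end and the jaw face both measure about 64 mm from the nest, so the jaw has about 10 mm of travel and the rack is clamped.

```bash
python3 -c "
from rig import bot
print(bot.hand_in())"
```

```text
the job is handed in; nothing more can be done
None
```

The white rack is clamped flat on the shaker against the fixed stop, with the jaw about 10 mm open, the bystanders apparently untouched, and the job handed in at about 14 s; the foot's seat under the lip was inferred from its measured position, not seen directly.

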